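# Put the porcelain lady on show and close her retaining collar

## Robot

A 7-joint arm with a two-finger parallel gripper is mounted at the origin on the work surface. World frame = base frame: x ahead of the robot, y to its left, z up, the work surface at z = 0. Lengths are in m, angles in rad, forces in N, time in s.
With the tool pointing down it reaches from about 0.425 to 0.95 m from the base axis. Payload 4.7 kg.
Tool frame: the origin (TCP) lies on the centre line of the jaws, within the pads' length; the fingertips stand ahead of it and the grasp point (between the pads) lies 2 mm behind it (env.nose_length is the z of the fingertips in the tool frame, in m); z points along the fingers, y is the line along which they close (so a half turn about z gives the same grasp; the last joint's range is limited). The gripper opens to 87 mm and grips with 3 to 60 N. Pads are 19 mm wide; open, the fingers measure 117 mm over their backs; the gripper's body (75 mm by 190 mm) begins 51 mm behind the grasp point.
Start: joints at [1.146, 0.469, -0.049, 1.532, 0.024, 1.141, -0.082], TCP at [0.26, -0.623, 0.24] pointing down, gripper open.
Joint ranges: [-2.59, 2.59], [-0.33, 1.99], [-1.39, 1.29], [0.1, 2.45], [-1.04, 4.18], [0.21, 1.99], [-2.66, 2.66]. Speed limits (rad/s): [2.57, 2.57, 3.14, 3.14, 3.14, 3.14, 3.14].

## Interface

Orientations are given as a 3x3 rotation matrix whose columns are the frame's x, y, z axes.
In Python, from bench import env gives the robot as it stands.
- The arm moves only by the tool carry_out, never from a script. Its argument "steps" is a list of rows, each an object with "travel": the shift along the tool's x, y, z in units of 25 mm (1.0 is 25 mm), a list of three; "rotation": the turn, a rotation vector about the tool's x, y, z in units of 6 degrees (1.0 is 6 degrees), a list of three; "jaw": the closure, from 0 (fully open) to 1 (shut). In form: [{"travel": [tx, ty, tz], "rotation": [rx, ry, rz], "jaw": jaw}, ...]. A call has 1 to 5 rows; each row is the pose to reach, as a shift and turn from the pose commanded when the call began, along the tool's axes at that moment; what a row does not reach only later rows make up. A row lasts 1/10 s, in which the tool goes at most 50 mm and 8.59 degrees, less where a joint would pass 70% of its speed; a pose out of reach is approached as far as the arm can. A call with a gripper value outside its range is refused whole. The fingers move at their own pace and stop on an object; "grip_force" is the grip in N (left out, the last holds). Time passes only in rows, so rows that repeat a pose let the fingers close. It gives the time, the measured TCP pose, the force, the opening and the grip force at its end, in the units of the state.
- env.sense(): the state, without advancing time (a new reading comes with each control period).
- env.camera(name): name is "scene" or "top"; returns a dict with "pixels" (400x640x3 uint8, red, green, blue), "range_z" (400x640 float32, m along the optical axis (not along the pixel's ray), 0 where there is no reading), "mtx" (3x3 intrinsics, pixels), "D" ([k1, k2, p1, p2, k3] as OpenCV has them; the pictures are not rectified), "position" and "orientation" of the camera in the world. Camera axes: x right, y up, looking along -z (the intrinsics and any distortion apply to the point x, -y, -z); pixel columns grow to the right and rows downward; lengths in m; the calibration is good to about 2 mm. A picture is of the moment at which its call begins.
- env.hand_in(): hands the job in; it is judged then, once.
The state is a dict: "time": time; "joint_pos": joint angles; "dq": joint speeds; "joint_efforts": joint torques, N m; "tcp_pos": TCP position; "tool_rot": TCP orientation; "contact_force": force on the tool from outside, world axes, zero at the start; "ft_torque": the same for the moment, N m; "width": opening from 0.0 (shut) to 1.0 (fully open); "gripper_force": force on a finger pad.
Only numpy, scipy, OpenCV 4.12 (cv2) and the standard library are available. Lean on these libraries where they do the work, as an engineer would, in place of code of your own. Each camera call takes 0.05 s, during which the arm holds its last target. There are 200 camera calls.

## Task

Pick up the porcelain lady with a light grip and set her down gently, upright, on the middle of the round cork pad of the display stand, and let go. Then turn the collar on the stand's post (it has an upright pin to take hold of) until its tail lies straight over the flat index bar (the locked mark), so that the half-hoop comes round her waist without knocking her. She is fragile: do not squeeze, drop, bang or tip her, and leave the other bric-a-brac where it is.

Things in the scene. Friction and masses are not known exactly. Their poses are not given: they have to be found in the camera images.
- lady_mid (a point): the lady: white porcelain figurine, 127 mm tall, 0.2 kg. Skirt 63 mm across at the foot; waist 26 mm, 63 to 67 mm up; cylindrical torso 34 mm across, 74 to 96 mm up (grip here); head above. Folded arms stand out to 24 mm from her axis on her own -x side, 75 to 97 mm up: grip across her y axis. This point: on her axis, 62.5 mm above her foot, z up.
- lady: the same lady, origin at the centre of her foot. She cracks if the fingers bear on her with more than 60 N (both fingers added), if she strikes or is pressed on the stand with more than 30 N, or if the collar or its hoop pushes her with more than 5 N, or if she is let go in the air and falls more than about 3 mm.
- stand_pad (a point): centre of the top of the round cork pad, 76 mm across, 15 mm above the table, on the fixed dark-wood display stand (board 130 x 215 x 12 mm, long side along this frame's y). z up; +y points from the pad towards the post.
- stand: the display stand, origin under its board's centre, axes as the pad's. Its index bar (the locked mark) is fixed to the post: flat aluminium, 22 mm wide, pointing from the post along the stand's +y (away from the pad), ending 73 mm from the post axis, its top 58 mm above the table.
- stand_post (a point): a point on the vertical axis of the steel post, which is the collar's hinge axis; 100 mm from the pad centre along +y of the stand, 79 mm above the table. Axes as the pad's. The post's top is 90 mm above the table.
- collar_pin (a point): point on the axis of the collar's upright round pin, 12 mm in diameter, 107 mm above the table, 10 mm below the pin's top. The pin stands, fixed, 55 mm from the post axis on the collar's flat tail (10 mm wide, its top 82 mm above the table), straight opposite the arm with the half-hoop. It takes about 1 N to turn.
- collar (a joint): collar's angle about the post, rad, counter-clockwise from above positive. 0 = locked: tail straight over the index bar, half-hoop's middle over the pad's middle. Starts open at 1.3 to 1.8; turn it clockwise from above to lock. It stays where it is left and can overrun to -0.45 (the hoop would hit her).
- hoop_mid (a point): middle of the half-hoop: a U of 8 mm rubber-covered bar, inner width 54 mm, 79 mm above the table and 100 mm from the post axis, open on the side it leads with when closing, so that it passes round the lady's waist.
- candlestick: bystander: brass candlestick, round foot 66 mm across, 112 mm tall, thin stem
- vase: bystander: plain white porcelain bud vase, belly 60 mm across, narrow neck, 118 mm tall
- mug: bystander: blue mug, 80 mm across, 90 mm tall
- dog: bystander: white porcelain dog on four legs, about 100 mm long and 70 mm tall
- trinket_jar: bystander: small white jar with a brass lid, 60 mm across, 60 mm tall
- dust_brush: bystander: small dusting brush lying flat
There are look-alikes about, which are no part of the job. Leave any red look-alike of the lady alone.

How it is judged:
By the outcome, as a careful person would: the job done as asked, in the order asked, and still so for the second after the job is handed in, with the robot touching nothing.
It also fails if it takes over 54 s, if anything falls off the work surface, if the arm or the gripper's body presses on something with over 40 N, if the wrist force passes 120 N, or if a joint passes its speed limit or range.

## Working session

There is one attempt and no reset: what is moved stays moved. The work goes in short steps, Python scripts to look and compute and a tool call to move; the robot and the scene stay as the last step left them, time stands still between calls to the robot, and variables do not carry over. Pictures are saved under pics/ and viewed, at most 10 in all, crops included, and the job is handed in when it is done.

Besides the shell and the picture viewer there is one more tool, called after ">>>" as name(argument=value, ...), one argument or row to a line, values as JSON. carry_out: Moves the arm, as the interface text tells. Its arguments: {"type":"object","properties":{"steps":{"type":"array","items":{"type":"object","properties":{"travel":{"type":"array","items":{"type":"number"}},"rotation":{"type":"array","items":{"type":"number"}},"jaw":{"type":"number"}}}},"grip_force":{"type":"number"}},"required":["steps"]}

```bash
mkdir -p pics; cat > h.py <<'E'
import numpy as np, cv2
from bench import env
def cloud(c):
    h,w=c["range_z"].shape
    u,v=np.meshgrid(np.arange(w),np.arange(h))
    p=cv2.undistortPoints(np.stack([u,v],-1).reshape(-1,1,2).astype(np.float64),np.array(c["mtx"]),np.array(c["D"])).reshape(h,w,2)
    z=c["range_z"].astype(float)
    P=np.stack([p[...,0]*z,-p[...,1]*z,-z],-1)
    P=P@np.array(c["orientation"]).T+np.array(c["position"])
    P[z<=0]=np.nan
    return P
def snap(n,f):
    c=env.camera(n); cv2.imwrite("pics/"+f,c["pixels"][:,:,::-1]); np.savez("pics/"+f+".npz",P=cloud(c),px=c["pixels"]); return c
E
python3 - <<'E'
from h import *
for n in("scene","top"):
    c=snap(n,n+"0.png"); print(n,c["position"],np.round(c["orientation"],2).tolist(),c["D"],(c["range_z"]>0).mean())
s=env.sense(); print(s["tcp_pos"],np.round(s["tool_rot"],3),env.nose_length,s["width"],s["time"])
E
```

```text
scene [ 1.13520915 -0.60545567  0.58629531] [[0.68, -0.39, 0.63], [0.73, 0.34, -0.59], [0.01, 0.86, 0.52]] [-0.12709962  0.          0.          0.          0.        ] 0.99494921875
top [ 0.44320528 -0.06489648  0.96597694] [[0.02, 0.99, -0.11], [-1.0, 0.02, -0.01], [-0.01, 0.11, 0.99]] [-0.02994396  0.          0.          0.          0.        ] 0.99581640625
[ 0.26003621 -0.62233305  0.23859042] [[ 0.923  0.386 -0.001]
 [ 0.386 -0.923  0.002]
 [-0.    -0.002 -1.   ]] 0.017 0.9992500906577855 0.1
```

View pics/scene0.png

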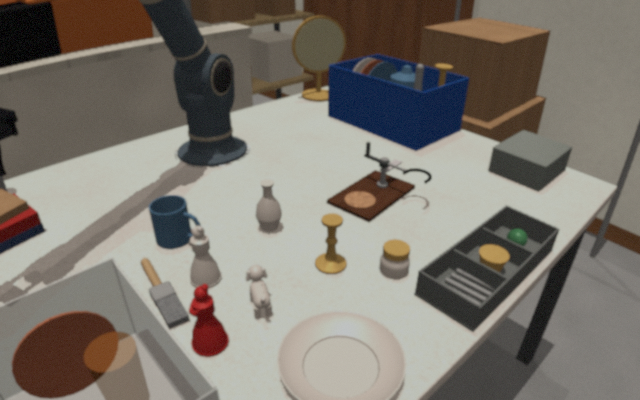

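View pics/top0.png

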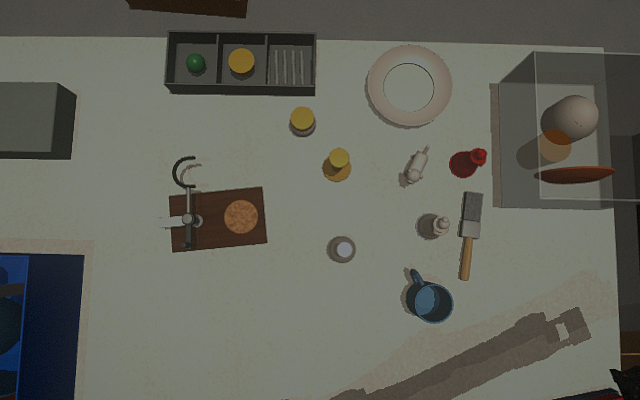

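The lady is at scene (203,255) / top (437,226) with the brush and mug beside her. The stand is at top (218,219), with its pad at (241,216) and the hoop open at (183,172). Next I measure these.

```bash
python3 - <<'E'
from h import *
T=np.load("pics/top0.png.npz"); S=np.load("pics/scene0.png.npz")
P=T["P"]; px=T["px"].astype(int); hsv=cv2.cvtColor(T["px"],cv2.COLOR_RGB2HSV)
def reg(P,x0,x1,y0,y1):
    m=np.zeros(P.shape[:2],bool); m[y0:y1,x0:x1]=1; return m
# pad
r=px[...,0]; m=reg(P,218,265,195,240)&(r>110)
q=P[m]; print("pad",m.sum(),np.nanmean(q,0),cv2.minEnclosingCircle(q[:,:2].astype(np.float32)))
# board
b=reg(P,160,275,180,258)&(px.sum(-1)<230)&(P[...,2]<0.03)&(P[...,2]>0.004)
q=P[b|m]; print("board",cv2.minAreaRect(q[:,:2].astype(np.float32)*1000))
print("table z",np.nanmedian(P[300:340,150:300,2]))
# all collar things high
for nm,C,box in(("top",T,(150,215,145,255)),("scene",S,(340,440,130,220))):
    Q=C["P"]; h=reg(Q,*box); 
    for lo,hi in((.05,.066),(.066,.09),(.09,.125)):
        mm=h&(Q[...,2]>lo)&(Q[...,2]<hi); q=Q[mm]
        print(nm,lo,len(q),q.mean(0).round(4) if len(q) else "", q.min(0).round(3) if len(q) else "",q.max(0).round(3) if len(q) else "")
# lady
for nm,C,box in(("top",T,(412,455,208,242)),("scene",S,(185,225,222,292))):
    Q=C["P"]; h=reg(Q,*box); c=C["px"].astype(int)
    for lo,hi in((.005,.02),(.02,.04),(.055,.068),(.07,.1),(.1,.13)):
        mm=h&(Q[...,2]>lo)&(Q[...,2]<hi); q=Q[mm]
        if len(q)>3: print(nm,lo,len(q),q.mean(0).round(4),q.min(0).round(3),q.max(0).round(3),cv2.minEnclosingCircle(q[:,:2].astype(np.float32)))
for f,b in(("top0.png",(395,195,495,270)),("scene0.png",(160,215,240,300))):
    i=cv2.imread("pics/"+f)[b[1]:b[3],b[0]:b[2]]; i=cv2.resize(i,(400,int(400*i.shape[0]/i.shape[1])),interpolation=cv2.INTER_CUBIC)
    cv2.imwrite("pics/c_"+f,i)
a=[cv2.imread("pics/c_"+f) for f in("top0.png","scene0.png")]
H=max(x.shape[0] for x in a); cv2.imwrite("pics/crop1.png",np.hstack([cv2.copyMakeBorder(x,0,H-x.shape[0],0,0,0) for x in a]))
E
```

```text
pad 694 [0.5159884  0.10769859 0.01446141] ((0.5289416313171387, 0.0976325049996376), 0.05356316268444061)
board ((nan, nan), (0.0, 0.0), 0.0)
table z -0.0005016360395016517
top 0.05 256 [0.497  0.2532 0.0576] [0.484 0.223 0.053] [0.511 0.281 0.063]
top 0.066 562 [0.5412 0.2136 0.0819] [0.441 0.194 0.07 ] [0.637 0.248 0.09 ]
top 0.09 81 [0.4689 0.2043 0.1022] [0.443 0.198 0.09 ] [0.511 0.215 0.118]
scene 0.05 221 [0.4525 0.367  0.0572] [0.353 0.202 0.05 ] [0.515 0.551 0.066]
scene 0.066 347 [0.5361 0.2221 0.0807] [0.407 0.195 0.066] [0.639 0.491 0.09 ]
scene 0.09 81 [0.4871 0.1698 0.1027] [ 0.444 -0.093  0.09 ] [0.648 0.219 0.119]
top 0.005 106 [ 0.4995 -0.3009  0.0118] [ 0.474 -0.336  0.005] [ 0.533 -0.284  0.02 ] ((0.5030711889266968, -0.3090198040008545), 0.03651566803455353)
top 0.02 161 [ 0.5011 -0.3046  0.0317] [ 0.477 -0.33   0.02 ] [ 0.529 -0.291  0.04 ] ((0.5028642416000366, -0.31758037209510803), 0.027358701452612877)
top 0.055 20 [ 0.5027 -0.3064  0.0571] [ 0.492 -0.311  0.055] [ 0.517 -0.303  0.064] ((0.5044299364089966, -0.3101486563682556), 0.013024043291807175)
top 0.0
[... 358 characters left out ...]
 0.534 -0.272  0.02 ] ((0.44858527183532715, -0.3000354766845703), 0.08862242847681046)
scene 0.02 356 [ 0.493  -0.3165  0.0299] [ 0.358 -0.344  0.02 ] [ 0.532 -0.268  0.04 ] ((0.44533658027648926, -0.2946237027645111), 0.09117075055837631)
scene 0.055 123 [ 0.4933 -0.3122  0.0607] [ 0.378 -0.332  0.055] [ 0.52  -0.267  0.068] ((0.44765928387641907, -0.30626028776168823), 0.07320515066385269)
scene 0.07 268 [ 0.5128 -0.3218  0.0884] [ 0.489 -0.335  0.07 ] [ 0.522 -0.302  0.1  ] ((0.503518283367157, -0.31933340430259705), 0.018919222056865692)
scene 0.1 247 [ 0.5569 -0.3449  0.1164] [ 0.493 -0.404  0.1  ] [ 0.659 -0.306  0.128] ((0.5749499797821045, -0.35904330015182495), 0.08944162726402283)
```

View pics/crop1.png

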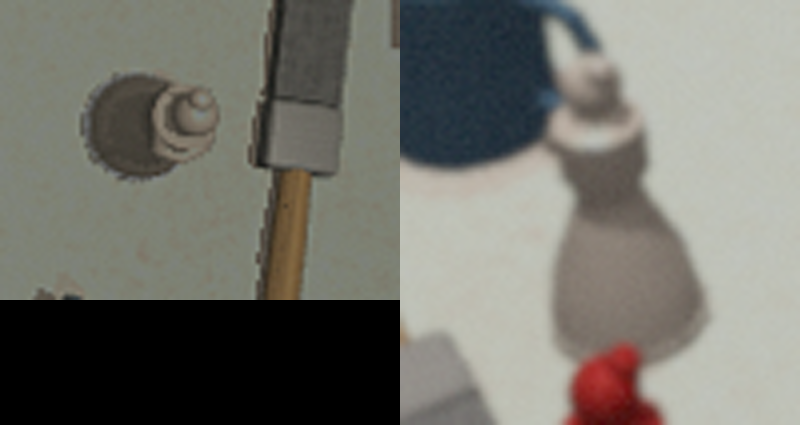

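The crop shows the lady upright, head at top pixel (444,223), mug handle on her -x side. I fit the axis, arm direction and stand frame more carefully.

```bash
python3 - <<'E'
from h import *
from scipy.optimize import least_squares
T=np.load("pics/top0.png.npz"); S=np.load("pics/scene0.png.npz")
ax=np.array([.503,-.3185])
A=[]
for nm,C in(("top",T),("scene",S)):
    Q=C["P"]; d=np.linalg.norm(Q[...,:2]-ax,axis=-1); c=C["px"].astype(int)
    ok=(d<.045)&(abs(c[...,0]-c[...,2])<40)
    q=Q[ok&(Q[...,2]>.105)]; 
    print(nm,"head",q.mean(0).round(4),cv2.minEnclosingCircle(q[:,:2].astype(np.float32)))
    q=Q[ok&(d<.036)&(Q[...,2]>.076)&(Q[...,2]<.099)]
    v=q[:,:2]-ax; a=np.degrees(np.arctan2(v[:,1],v[:,0])); r=np.hypot(*v.T)*1000
    for k in range(-180,180,20):
        s=(a>=k)&(a<k+20)
        if s.sum()>2: print(k+10,s.sum(),np.percentile(r[s],[50,90,100]).round(1),end=" | ")
    print()
    q=Q[ok&(Q[...,2]>.006)&(Q[...,2]<.06)]
    # cone fit: r linear from 31.5 at 0 
    f=lambda p:np.hypot(q[:,0]-p[0],q[:,1]-p[1])-(p[2]+p[3]*q[:,2])
    print("skirt",least_squares(f,[*ax,.0315,-.3],loss="soft_l1",f_scale=.002).x.round(4))
# stand
P=T["P"]; px=T["px"].astype(int); z=P[...,2]
near=(np.abs(P[...,0]-.5)<.2)&(np.abs(P[...,1]-.17)<.2)
n=~np.isnan(z)
r,g,b=[px[...,i] for i in range(3)]
pad=near&(r>105)&(r-b>35)&(abs(z-.015)<.006)
q=P[pad]; print("pad",len(q),cv2.minEnclosingCircle(q[:,:2].astype(np.float32)),q.mean(0))
e=cv2.fitEllipse((cv2.convexHull(q[:,:2].astype(np.float32))*1000)); print(e)
bd=near&n&(z>.004)&(z<.02)&(r<95)&(r-b>10)
m=cv2.morphologyEx((bd|pad).astype(np.uint8),cv2.MORPH_OPEN,np.ones((3,3)))>0
print("board",cv2.minAreaRect(P[m][:,:2].astype(np.float32)*1000))
# pin
for nm,C in(("top",T),("scene",S)):
    Q=C["P"]; nearC=(Q[...,0]>.42)&(Q[...,0]<.66)&(Q[...,1]>.17)&(Q[...,1]<.27)
    h=nearC&(Q[...,2]>.096)&(Q[...,2]<.12); q=Q[h]; print(nm,"pin",len(q),np.median(q,0).round(4),q.min(0).round(3),q.max(0).round(3))
    h=nearC&(Q[...,2]>.087)&(Q[...,2]<.0945)&(Q[...,0]>.475); q=Q[h]; print(nm,"post",len(q),np.median(q,0).round(4),q.min(0).round(3),q.max(0).round(3))
    h=nearC&(Q[...,2]>.05)&(Q[...,2]<.061)&(Q[...,1]>.235)&(Q[...,0]<.53); q=Q[h]; print(nm,"bar",len(q),cv2.minAreaRect(q[:,:2].astype(np.float32)*1000))
E
```

```text
top head [ 0.5032 -0.3169  0.1205] ((0.5034518241882324, -0.3187316954135895), 0.01161425095051527)
-170 21 [17.6 22.9 23.3] | -150 13 [19.1 21.9 22.3] | -130 7 [18.9 20.5 21.4] | -10 4 [15.8 16.3 16.4] | 10 5 [14.  15.9 16. ] | 30 9 [15.4 16.9 17.1] | 50 13 [14.9 16.8 17. ] | 70 12 [15.9 16.6 16.7] | 90 14 [15.7 16.3 16.6] | 110 12 [16.1 16.7 17.4] | 130 17 [16.6 18.6 20.2] | 150 18 [16.9 21.  21.8] | 170 16 [18.2 21.6 22.9] | 
skirt [ 0.5035 -0.3192  0.0336 -0.305 ]
scene head [ 0.5094 -0.3201  0.1173] ((0.5059449076652527, -0.31814220547676086), 0.011218756437301636)
-130 10 [16.3 19.  19. ] | -110 7 [14.  15.2 15.9] | -90 6 [14.6 15.2 15.5] | -70 28 [15.1 16.1 17.4] | -50 25 [14.7 16.9 17.6] | -30 34 [15.2 16.6 17.4] | -10 36 [15.9 17.7 18.4] | 10 30 [16.8 17.8 19.1] | 30 25 [17.  17.8 18.3] | 50 14 [17.8 18.2 18.5] | 70 5 [17.8 18.2 18.3] | 
skirt [ 0.503  -0.3169  0.0329 -0.2977]
pad 791 ((0.5144442319869995, 0.10881532728672028), 0.03784105181694031) [0.51539878 0.10837878 0.01463656]
((515.2223510742188, 108.78810119628906), (73.27873229980469, 74.31092834472656), 31.286357879638672)
board ((508.93524169921875, 162.81980895996094), (130.5394744873047, 215.30538940429688), 7.14655876159668)
top pin 43 [0.4487 0.2018 0.1149] [0.443 0.198 0.098] [0.453 0.209 0.118]
top post 81 [0.5031 0.2071 0.0897] [0.493 0.197 0.087] [0.514 0.218 0.094]
top bar 166 ((497.6031188964844, 252.96209716796875), (22.396503448486328, 36.255882263183594), 7.0184245109558105)
scene pin 42 [0.4511 0.2043 0.1075] [0.444 0.201 0.097] [0.457 0.212 0.119]
scene post 31 [0.5047 0.2093 0.0902] [0.492 0.198 0.088] [0.514 0.219 0.092]
scene bar 30 ((498.6837463378906, 251.96243286132812), (24.14889907836914, 34.420745849609375), 5.443347454071045)
```

```bash
cat >> h.py <<'E'
from scipy.spatial.transform import Rotation as Ro
def go(pos,ydeg):
    s=env.sense(); R=np.array(s["tool_rot"]); a=np.radians(ydeg)
    y=np.array([np.cos(a),np.sin(a),0]); z=np.array([0,0,-1.]); G=np.stack([np.cross(y,z),y,z],1)
    t=R.T@(np.array(pos)-s["tcp_pos"])/.025; r=np.degrees(Ro.from_matrix(R.T@G).as_rotvec())/6
    print("t",s["time"],"tcp",np.round(s["tcp_pos"],4),"travel",t.round(2),"rot",r.round(2),"w",round(s["width"],3),"F",np.round(s["contact_force"],1),"q",np.round(s["joint_pos"],2))
E
python3 -c "
from h import *
go([.5035,-.3185,.24],-90)"
```

```text
t 0.1 tcp [ 0.26   -0.6223  0.2386] travel [13.67 -7.46 -0.04] rot [-0.02  0.    3.78] w 0.999 F [-0.7  0.   0.6] q [ 1.15  0.47 -0.05  1.53  0.02  1.14 -0.08]
```

>>> carry_out(
  steps=[
    {"travel": [1.4,-0.75,0],"rotation": [0,0,0.45],"jaw": 0},
    {"travel": [2.9,-1.6,0],"rotation": [0,0,0.9],"jaw": 0},
    {"travel": [4.5,-2.45,0],"rotation": [0,0,1.35],"jaw": 0},
    {"travel": [6.1,-3.3,0],"rotation": [0,0,1.8],"jaw": 0},
    {"travel": [7.7,-4.2,0],"rotation": [0,0,2.2],"jaw": 0},
  ],
  grip_force=10,
)

```text
time: 0.6
tcp_pos: [0.3981, -0.4501, 0.2392]
tool_rot: [[0.987, 0.163, -0.0], [0.163, -0.987, 0.0], [-0.0, -0.0, -1.0]]
contact_force: [1.2, -0.3, 0.3]
width: 1.002
gripper_force: 0.0
```

```bash
python3 -c "
from h import *
go([.5035,-.3185,.24],-90)"
```

```text
t 0.6 tcp [ 0.3981 -0.4501  0.2392] travel [ 5.01 -4.51 -0.03] rot [-0.    0.    1.56] w 1.002 F [ 1.2 -0.3  0.3] q [ 0.83  0.35 -0.07  1.71  0.03  1.08 -0.66]
```

>>> carry_out(
  steps=[
    {"travel": [1.3,-1.2,0],"rotation": [0,0,0.4],"jaw": 0},
    {"travel": [2.6,-2.35,0],"rotation": [0,0,0.8],"jaw": 0},
    {"travel": [3.9,-3.5,0],"rotation": [0,0,1.2],"jaw": 0},
    {"travel": [5.0,-4.5,0],"rotation": [0,0,1.56],"jaw": 0},
    {"travel": [5.0,-4.5,0],"rotation": [0,0,1.56],"jaw": 0},
  ],
)

```text
time: 1.1
tcp_pos: [0.5063, -0.3134, 0.2393]
tool_rot: [[1.0, 0.012, 0.002], [0.012, -1.0, 0.004], [0.002, -0.004, -1.0]]
contact_force: [0.8, 0.6, -0.8]
width: 0.997
gripper_force: 0.0
```

```bash
python3 -c "
from h import *
go([.5035,-.3185,.083],-90)"
```

```text
t 1.1 tcp [ 0.5063 -0.3134  0.2393] travel [-0.13  0.23  6.25] rot [-0.03 -0.02  0.12] w 0.997 F [ 0.8  0.6 -0.8] q [ 0.57  0.34 -0.11  1.73  0.04  1.08 -1.11]
```

>>> carry_out(
  steps=[
    {"travel": [-0.1,0.2,1.0],"rotation": [0,0,0.1],"jaw": 0},
    {"travel": [-0.1,0.2,2.0],"rotation": [0,0,0.1],"jaw": 0},
    {"travel": [-0.1,0.2,3.0],"rotation": [0,0,0.1],"jaw": 0},
    {"travel": [-0.1,0.2,3.0],"rotation": [0,0,0.1],"jaw": 0},
    {"travel": [-0.1,0.2,3.0],"rotation": [0,0,0.1],"jaw": 0},
  ],
)

```text
time: 1.6
tcp_pos: [0.4994, -0.3256, 0.1646]
tool_rot: [[1.0, -0.009, -0.001], [-0.009, -1.0, 0.0], [-0.001, -0.0, -1.0]]
contact_force: [1.0, -1.5, 0.4]
width: 0.998
gripper_force: 0.0
```

```bash
python3 -c "
from h import *
go([.5035,-.3185,.083],-90)"
```

```text
t 1.6 tcp [ 0.4994 -0.3256  0.1646] travel [ 0.16 -0.28  3.26] rot [-0.    0.01 -0.08] w 0.998 F [ 1.  -1.5  0.4] q [ 0.58  0.42 -0.1   1.8   0.05  0.93 -1.12]
```

>>> carry_out(
  steps=[
    {"travel": [0.16,-0.28,0.2],"rotation": [0,0,-0.08],"jaw": 0},
    {"travel": [0.16,-0.28,1.1],"rotation": [0,0,-0.08],"jaw": 0},
    {"travel": [0.16,-0.28,2.2],"rotation": [0,0,-0.08],"jaw": 0},
    {"travel": [0.16,-0.28,3.2],"rotation": [0,0,-0.08],"jaw": 0},
    {"travel": [0.16,-0.28,3.2],"rotation": [0,0,-0.08],"jaw": 0},
  ],
)

```text
time: 2.1
tcp_pos: [0.5025, -0.3167, 0.0825]
tool_rot: [[1.0, 0.001, -0.004], [0.001, -1.0, 0.003], [-0.004, -0.003, -1.0]]
contact_force: [-0.3, -0.5, 0.5]
width: 1.002
gripper_force: 0.0
```

```bash
python3 -c "
from h import *
go([.5035,-.3185,.083],-90); snap('scene','scene1.png'); i=cv2.imread('pics/scene1.png')[130:330,100:340]; cv2.imwrite('pics/crop2.png',cv2.resize(i,(720,600)))"
```

```text
t 2.1 tcp [ 0.5025 -0.3167  0.0825] travel [ 0.04  0.07 -0.02] rot [-0.03  0.04  0.01] w 1.002 F [-0.3 -0.5  0.5] q [ 0.57  0.52 -0.1   1.86  0.07  0.77 -1.14]
```

View pics/crop2.png

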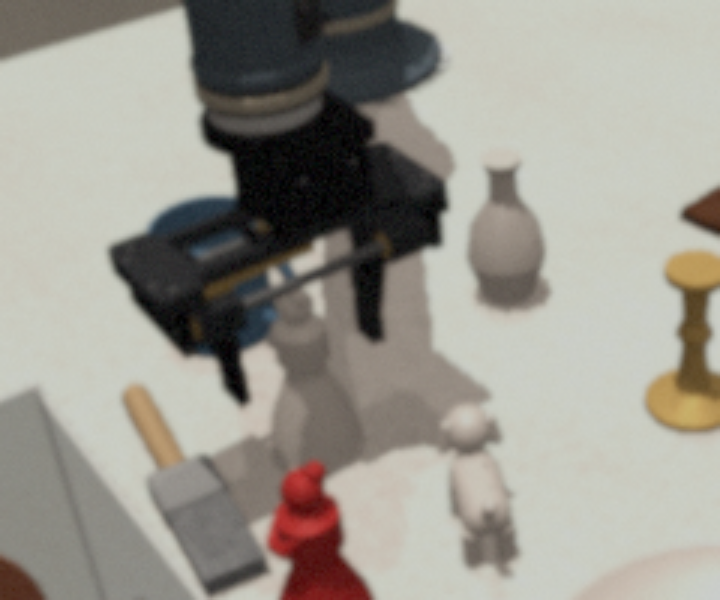

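The crop shows the lady's torso centred between the open fingers (crop 300,340). Close lightly.

>>> carry_out(
  steps=[
    {"travel": [0.04,0.05,0],"rotation": [0,0,0],"jaw": 0.3},
    {"travel": [0.04,0.05,0],"rotation": [0,0,0],"jaw": 0.5},
    {"travel": [0.04,0.05,0],"rotation": [0,0,0],"jaw": 0.6},
    {"travel": [0.04,0.05,0],"rotation": [0,0,0],"jaw": 0.7},
    {"travel": [0.04,0.05,0],"rotation": [0,0,0],"jaw": 0.8},
  ],
  grip_force=10,
)

```text
time: 2.65
tcp_pos: [0.5049, -0.3196, 0.0851]
tool_rot: [[1.0, -0.0, 0.001], [-0.0, -1.0, -0.0], [0.001, 0.0, -1.0]]
contact_force: [-0.1, -0.2, -0.4]
width: 0.633
gripper_force: 0.0
```

>>> carry_out(
  steps=[
    {"travel": [0,0,0],"rotation": [0,0,0],"jaw": 0.8},
    {"travel": [0,0,0],"rotation": [0,0,0],"jaw": 0.8},
    {"travel": [0,0,0],"rotation": [0,0,0],"jaw": 0.8},
  ],
)

```text
time: 2.95
tcp_pos: [0.5048, -0.3191, 0.0845]
tool_rot: [[1.0, -0.0, -0.0], [-0.0, -1.0, 0.001], [-0.0, -0.001, -1.0]]
contact_force: [0.6, 0.8, 0.2]
width: 0.38
gripper_force: 10.0
```

Gripped at about 33 mm, 10 N. Lift slowly.

>>> carry_out(
  steps=[
    {"travel": [0,0,-0.1],"rotation": [0,0,0],"jaw": 0.8},
    {"travel": [0,0,-0.3],"rotation": [0,0,0],"jaw": 0.8},
    {"travel": [0,0,-0.6],"rotation": [0,0,0],"jaw": 0.8},
    {"travel": [0,0,-1.1],"rotation": [0,0,0],"jaw": 0.8},
    {"travel": [0,0,-1.7],"rotation": [0,0,0],"jaw": 0.8},
  ],
)

```text
time: 3.45
tcp_pos: [0.5046, -0.3194, 0.128]
tool_rot: [[1.0, -0.0, -0.0], [-0.0, -1.0, 0.0], [-0.0, -0.0, -1.0]]
contact_force: [0.4, 0.0, -2.0]
width: 0.381
gripper_force: 10.0
```

>>> carry_out(
  steps=[
    {"travel": [0,0,-0.7],"rotation": [0,0,0],"jaw": 0.8},
    {"travel": [0,0,-1.6],"rotation": [0,0,0],"jaw": 0.8},
    {"travel": [0,0,-2.6],"rotation": [0,0,0],"jaw": 0.8},
    {"travel": [0,0,-3.6],"rotation": [0,0,0],"jaw": 0.8},
    {"travel": [0,-0.2,-4.4],"rotation": [0,0,0],"jaw": 0.8},
  ],
)

```text
time: 3.95
tcp_pos: [0.505, -0.3154, 0.2403]
tool_rot: [[1.0, -0.001, 0.003], [-0.001, -1.0, -0.002], [0.003, 0.002, -1.0]]
contact_force: [0.9, 0.2, -2.2]
width: 0.385
gripper_force: 10.0
```

```bash
python3 -c "
from h import *
go([.5155,.1083,.24],-90); go([.5155,.1083,.24],-83)
for n in('scene','top'): snap(n,n+'2.png')
a=[cv2.resize(cv2.imread('pics/scene2.png')[100:300,100:300],(400,400)),cv2.resize(cv2.imread('pics/top2.png')[150:350,360:560],(400,400))]
cv2.imwrite('pics/crop3.png',np.hstack(a))"
```

```text
t 3.95 tcp [ 0.505  -0.3154  0.2403] travel [  0.4  -16.95  -0.02] rot [ 0.02 -0.03 -0.01] w 0.385 F [ 0.9  0.2 -2.2] q [ 0.57  0.34 -0.11  1.73  0.04  1.07 -1.12]
t 3.95 tcp [ 0.505  -0.3154  0.2403] travel [  0.4  -16.95  -0.02] rot [ 0.02 -0.03 -1.18] w 0.385 F [ 0.9  0.2 -2.2] q [ 0.57  0.34 -0.11  1.73  0.04  1.07 -1.12]
```

View pics/crop3.png

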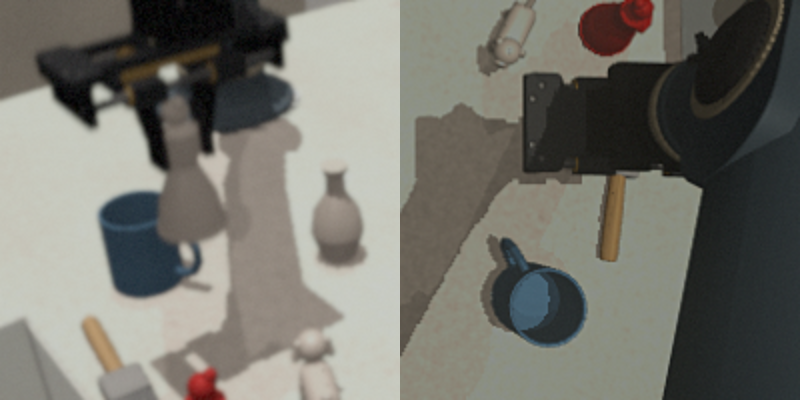

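Lady hangs upright in the jaws, clear of the mug. Carry across.

>>> carry_out(
  steps=[
    {"travel": [0.03,-0.5,0],"rotation": [0,0,0],"jaw": 0.8},
    {"travel": [0.06,-1.5,0],"rotation": [0,0,0],"jaw": 0.8},
    {"travel": [0.1,-2.8,0],"rotation": [0,0,0],"jaw": 0.8},
    {"travel": [0.13,-4.2,0],"rotation": [0,0,0],"jaw": 0.8},
    {"travel": [0.16,-5.6,0],"rotation": [0,0,0],"jaw": 0.8},
  ],
)

```text
time: 4.55
tcp_pos: [0.5075, -0.1721, 0.2355]
tool_rot: [[1.0, 0.0, -0.003], [0.0, -1.0, 0.001], [-0.003, -0.001, -1.0]]
contact_force: [0.4, -0.2, -1.6]
width: 0.389
gripper_force: 10.0
```

>>> carry_out(
  steps=[
    {"travel": [0.03,-1.4,0],"rotation": [0,0,0],"jaw": 0.8},
    {"travel": [0.06,-2.8,0],"rotation": [0,0,0],"jaw": 0.8},
    {"travel": [0.1,-4.2,0],"rotation": [0,0,0],"jaw": 0.8},
    {"travel": [0.13,-5.6,0],"rotation": [0,0,0],"jaw": 0.8},
    {"travel": [0.16,-6.8,0],"rotation": [0,0,0],"jaw": 0.8},
  ],
)

```text
time: 5.05
tcp_pos: [0.5112, -0.0017, 0.2357]
tool_rot: [[1.0, 0.002, -0.003], [0.002, -1.0, 0.0], [-0.003, -0.0, -1.0]]
contact_force: [0.1, -0.4, -2.1]
width: 0.383
gripper_force: 10.0
```

>>> carry_out(
  steps=[
    {"travel": [0.03,-1.2,0],"rotation": [0,0,0],"jaw": 0.8},
    {"travel": [0.06,-2.3,0],"rotation": [0,0,0],"jaw": 0.8},
    {"travel": [0.1,-3.2,0],"rotation": [0,0,0],"jaw": 0.8},
    {"travel": [0.1,-3.8,0],"rotation": [0,0,0],"jaw": 0.8},
    {"travel": [0.1,-4.0,0],"rotation": [0,0,0],"jaw": 0.8},
  ],
)

```text
time: 5.55
tcp_pos: [0.5137, 0.0981, 0.2358]
tool_rot: [[1.0, 0.004, -0.003], [0.004, -1.0, 0.0], [-0.003, -0.0, -1.0]]
contact_force: [-0.2, 0.4, -2.0]
width: 0.389
gripper_force: 10.0
```

>>> carry_out(
  steps=[
    {"travel": [0,0,0],"rotation": [0,0,0],"jaw": 0.8},
    {"travel": [0,0,0],"rotation": [0,0,0],"jaw": 0.8},
    {"travel": [0,0,0],"rotation": [0,0,0],"jaw": 0.8},
  ],
)

```text
time: 5.85
tcp_pos: [0.5152, 0.0942, 0.2368]
tool_rot: [[1.0, -0.002, -0.001], [-0.002, -1.0, -0.001], [-0.001, 0.001, -1.0]]
contact_force: [-0.3, -0.4, -1.1]
width: 0.383
gripper_force: 10.0
```

```bash
python3 - <<'E'
from h import *
go([.5155,.1083,.0995],-90)
c=snap("scene","scene3.png"); Q=np.load("pics/scene3.png.npz")["P"]; t=env.sense()["tcp_pos"]
dz=t[2]-.0845
d=np.linalg.norm(Q[...,:2]-t[:2],axis=-1); px=c["pixels"].astype(int)
m=(d<.05)&(Q[...,2]>dz-.006)&(Q[...,2]<dz+.06)&(px.min(-1)>60)
q=Q[m]; print(len(q),"lowest",np.percentile(q[:,2],[0,1,3]))
from scipy.optimize import least_squares
f=lambda p:np.hypot(q[:,0]-p[0]-p[2]*(q[:,2]-dz),q[:,1]-p[1]-p[3]*(q[:,2]-dz))-(.0331-.30*(q[:,2]-dz))
print("foot axis",least_squares(f,[*t[:2],0,0],loss="soft_l1",f_scale=.002).x.round(4), t)
E
```

```text
t 5.85 tcp [0.5152 0.0942 0.2368] travel [ 0.01 -0.57  5.49] rot [ 0.01  0.   -0.02] w 0.383 F [-0.3 -0.4 -1.1] q [ 0.02  0.25 -0.33  1.88  0.09  1.03 -1.93]
629 lowest [0.15251749 0.15364248 0.15462171]
foot axis [ 0.5136  0.0968  0.0132 -0.0262] [0.51525644 0.0943532  0.23688844]
```

>>> carry_out(
  steps=[
    {"travel": [0.06,-0.3,0.4],"rotation": [0,0,0],"jaw": 0.8},
    {"travel": [0.06,-0.57,1.2],"rotation": [0,0,0],"jaw": 0.8},
    {"travel": [0.06,-0.57,2.2],"rotation": [0,0,0],"jaw": 0.8},
    {"travel": [0.06,-0.57,3.2],"rotation": [0,0,0],"jaw": 0.8},
    {"travel": [0.06,-0.57,4.0],"rotation": [0,0,0],"jaw": 0.8},
  ],
)

```text
time: 6.4
tcp_pos: [0.5161, 0.1099, 0.135]
tool_rot: [[1.0, -0.0, -0.002], [-0.0, -1.0, -0.0], [-0.002, 0.0, -1.0]]
contact_force: [-0.1, 0.3, -1.5]
width: 0.381
gripper_force: 10.0
```

>>> carry_out(
  steps=[
    {"travel": [0,0,0.3],"rotation": [0,0,0],"jaw": 0.8},
    {"travel": [0,0,0.6],"rotation": [0,0,0],"jaw": 0.8},
    {"travel": [0,0,0.8],"rotation": [0,0,0],"jaw": 0.8},
    {"travel": [0,0,0.8],"rotation": [0,0,0],"jaw": 0.8},
    {"travel": [0,0,0.8],"rotation": [0,0,0],"jaw": 0.8},
  ],
)

```text
time: 6.9
tcp_pos: [0.5173, 0.11, 0.1177]
tool_rot: [[1.0, -0.0, 0.001], [-0.0, -1.0, 0.0], [0.001, -0.0, -1.0]]
contact_force: [0.4, 0.8, -2.4]
width: 0.384
gripper_force: 10.0
```

```bash
python3 - <<'E'
from h import *
go([.5168,.1083,.0995],-90)
E
```

```text
t 6.9 tcp [0.5173 0.11   0.1177] travel [-0.02  0.07  0.73] rot [-0.   -0.01 -0.  ] w 0.384 F [ 0.4  0.8 -2.4] q [-0.04  0.4  -0.31  1.99  0.17  0.78 -2.02]
```

>>> carry_out(
  steps=[
    {"travel": [0,0.07,0.15],"rotation": [0,0,0],"jaw": 0.8},
    {"travel": [0,0.07,0.3],"rotation": [0,0,0],"jaw": 0.8},
    {"travel": [0,0.07,0.45],"rotation": [0,0,0],"jaw": 0.8},
    {"travel": [0,0.07,0.55],"rotation": [0,0,0],"jaw": 0.8},
    {"travel": [0,0.07,0.55],"rotation": [0,0,0],"jaw": 0.8},
  ],
)

```text
time: 7.4
tcp_pos: [0.5164, 0.108, 0.1028]
tool_rot: [[1.0, 0.0, -0.001], [0.0, -1.0, -0.0], [-0.001, 0.0, -1.0]]
contact_force: [0.6, -1.3, -3.0]
width: 0.383
gripper_force: 10.0
```

>>> carry_out(
  steps=[
    {"travel": [0,0,0.04],"rotation": [0,0,0],"jaw": 0.8},
    {"travel": [0,0,0.08],"rotation": [0,0,0],"jaw": 0.8},
    {"travel": [0,0,0.08],"rotation": [0,0,0],"jaw": 0.8},
  ],
)

```text
time: 7.7
tcp_pos: [0.5168, 0.1081, 0.1012]
tool_rot: [[1.0, 0.0, -0.0], [0.0, -1.0, -0.0], [-0.0, 0.0, -1.0]]
contact_force: [0.6, -0.1, -1.6]
width: 0.385
gripper_force: 10.0
```

```bash
python3 - <<'E'
from h import *
go([.5168,.1083,.0995],-90)
c=snap("scene","scene4.png"); cv2.imwrite("pics/crop4.png",cv2.resize(c["pixels"][100:250,310:460,::-1],(600,600),interpolation=cv2.INTER_CUBIC))
E
```

```text
t 7.7 tcp [0.5168 0.1081 0.1012] travel [ 0.   -0.01  0.07] rot [0. 0. 0.] w 0.385 F [ 0.6 -0.1 -1.6] q [-0.04  0.42 -0.31  2.    0.18  0.75 -2.03]
```

View pics/crop4.png

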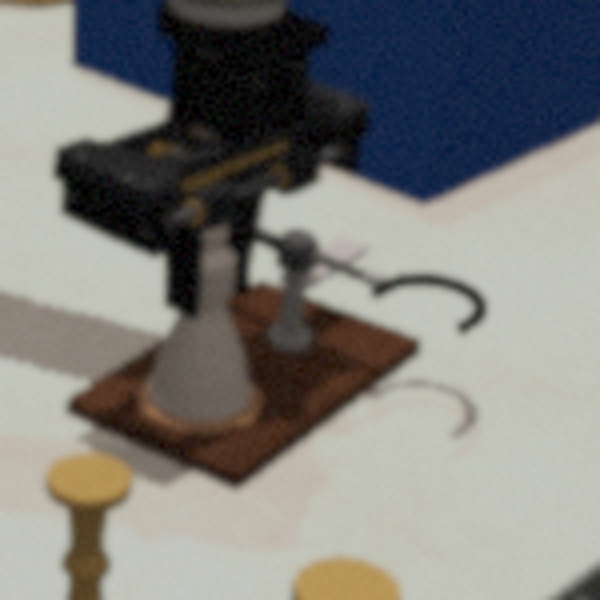

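The crop shows the lady just over the pad with a rim of cork evenly visible around her foot (crop 200,400). Lower in ~0.5 mm steps until contact.

>>> carry_out(
  steps=[
    {"travel": [0,0,0.02],"rotation": [0,0,0],"jaw": 0.8},
    {"travel": [0,0,0.04],"rotation": [0,0,0],"jaw": 0.8},
    {"travel": [0,0,0.04],"rotation": [0,0,0],"jaw": 0.8},
  ],
)

```text
time: 8.05
tcp_pos: [0.5167, 0.108, 0.1002]
tool_rot: [[1.0, -0.0, -0.0], [-0.0, -1.0, -0.0], [-0.0, 0.0, -1.0]]
contact_force: [0.6, 0.3, -1.6]
width: 0.383
gripper_force: 10.0
```

>>> carry_out(
  steps=[
    {"travel": [0,0,0.02],"rotation": [0,0,0],"jaw": 0.8},
    {"travel": [0,0,0.03],"rotation": [0,0,0],"jaw": 0.8},
    {"travel": [0,0,0.03],"rotation": [0,0,0],"jaw": 0.8},
  ],
)

```text
time: 8.35
tcp_pos: [0.5168, 0.1081, 0.0995]
tool_rot: [[1.0, 0.0, 0.0], [0.0, -1.0, -0.0], [0.0, 0.0, -1.0]]
contact_force: [0.5, 0.8, -2.3]
width: 0.386
gripper_force: 10.0
```

>>> carry_out(
  steps=[
    {"travel": [0,0,0.02],"rotation": [0,0,0],"jaw": 0.8},
    {"travel": [0,0,0.03],"rotation": [0,0,0],"jaw": 0.8},
    {"travel": [0,0,0.03],"rotation": [0,0,0],"jaw": 0.8},
  ],
)

```text
time: 8.65
tcp_pos: [0.5172, 0.1083, 0.0994]
tool_rot: [[1.0, 0.0, 0.001], [0.0, -1.0, 0.0], [0.001, -0.0, -1.0]]
contact_force: [-0.4, -0.3, 4.2]
width: 0.385
gripper_force: 10.0
```

>>> carry_out(
  steps=[
    {"travel": [0,0,0.01],"rotation": [0,0,0],"jaw": 0.8},
    {"travel": [0,0,0.02],"rotation": [0,0,0],"jaw": 0.8},
    {"travel": [0,0,0.02],"rotation": [0,0,0],"jaw": 0.8},
  ],
)

```text
time: 8.95
tcp_pos: [0.5172, 0.1086, 0.0992]
tool_rot: [[1.0, 0.0, 0.001], [0.0, -1.0, 0.0], [0.001, -0.0, -1.0]]
contact_force: [-0.9, 1.2, 7.0]
width: 0.384
gripper_force: 10.0
```

Contact at 7 N. Ease off a touch and release.

>>> carry_out(
  steps=[
    {"travel": [0,0,-0.02],"rotation": [0,0,0],"jaw": 0.8},
    {"travel": [0,0,-0.02],"rotation": [0,0,0],"jaw": 0.58},
    {"travel": [0,0,-0.02],"rotation": [0,0,0],"jaw": 0.5},
    {"travel": [0,0,-0.02],"rotation": [0,0,0],"jaw": 0.3},
    {"travel": [0,0,-0.02],"rotation": [0,0,0],"jaw": 0.1},
  ],
)

```text
time: 9.45
tcp_pos: [0.5167, 0.1078, 0.0985]
tool_rot: [[1.0, -0.0, -0.0], [-0.0, -1.0, -0.0], [-0.0, 0.0, -1.0]]
contact_force: [0.4, 0.4, -0.7]
width: 0.596
gripper_force: 0.0
```

>>> carry_out(
  steps=[
    {"travel": [0,0,0],"rotation": [0,0,0],"jaw": 0.05},
    {"travel": [0,0,0],"rotation": [0,0,0],"jaw": 0},
    {"travel": [0,0,-0.2],"rotation": [0,0,0],"jaw": 0},
    {"travel": [0,0,-0.5],"rotation": [0,0,0],"jaw": 0},
  ],
)

```text
time: 9.85
tcp_pos: [0.5165, 0.108, 0.1115]
tool_rot: [[1.0, 0.0, -0.001], [0.0, -1.0, -0.0], [-0.001, 0.0, -1.0]]
contact_force: [0.8, 0.6, -0.1]
width: 0.948
gripper_force: 0.0
```

>>> carry_out(
  steps=[
    {"travel": [0,0,-0.8],"rotation": [0,0,0],"jaw": 0},
    {"travel": [0,0,-1.8],"rotation": [0,0,0],"jaw": 0},
    {"travel": [0,0,-3.0],"rotation": [0,0,0],"jaw": 0},
    {"travel": [0,0,-4.2],"rotation": [0,0,0],"jaw": 0},
    {"travel": [0,0,-5.0],"rotation": [0,0,0],"jaw": 0},
  ],
)

```text
time: 10.35
tcp_pos: [0.5175, 0.1084, 0.2394]
tool_rot: [[1.0, 0.0, 0.004], [0.0, -1.0, 0.001], [0.004, -0.001, -1.0]]
contact_force: [0.5, 1.2, -1.2]
width: 0.996
gripper_force: 0.0
```

>>> carry_out(
  steps=[
    {"travel": [-0.5,-0.8,0],"rotation": [0,0,-1.3],"jaw": 0.3},
    {"travel": [-1.0,-1.6,0],"rotation": [0,0,-2.6],"jaw": 0.5},
    {"travel": [-1.6,-2.4,0],"rotation": [0,0,-3.9],"jaw": 0.5},
    {"travel": [-2.1,-3.2,0],"rotation": [0,0,-5.2],"jaw": 0.5},
    {"travel": [-2.6,-3.8,0],"rotation": [0,0,-6.5],"jaw": 0.5},
  ],
)

```text
time: 10.85
tcp_pos: [0.4511, 0.2045, 0.2372]
tool_rot: [[0.773, 0.635, 0.001], [0.635, -0.773, 0.001], [0.001, 0.0, -1.0]]
contact_force: [-0.4, -0.7, -0.6]
width: 0.63
gripper_force: 0.0
```

>>> carry_out(
  steps=[
    {"travel": [0,0,0],"rotation": [0,0,-1.3],"jaw": 0.5},
    {"travel": [0,0,0],"rotation": [0,0,-2.6],"jaw": 0.5},
    {"travel": [0,0,0],"rotation": [0,0,-3.9],"jaw": 0.5},
    {"travel": [0,0,0],"rotation": [0,0,-5.2],"jaw": 0.5},
    {"travel": [0,0,0],"rotation": [0,0,-6.5],"jaw": 0.5},
  ],
)

```text
time: 11.35
tcp_pos: [0.4518, 0.2031, 0.237]
tool_rot: [[0.202, 0.979, 0.001], [0.979, -0.202, -0.0], [0.0, 0.001, -1.0]]
contact_force: [-0.5, -0.0, -0.4]
width: 0.506
gripper_force: 0.0
```

>>> carry_out(
  steps=[
    {"travel": [0,0,0],"rotation": [0,0,-1.3],"jaw": 0.5},
    {"travel": [0,0,0],"rotation": [0,0,-2.6],"jaw": 0.5},
    {"travel": [0,0,0],"rotation": [0,0,-3.9],"jaw": 0.5},
    {"travel": [0,0,0],"rotation": [0,0,-5.2],"jaw": 0.5},
    {"travel": [0,0,0],"rotation": [0,0,-6.5],"jaw": 0.5},
  ],
)

```text
time: 11.85
tcp_pos: [0.4518, 0.2031, 0.237]
tool_rot: [[-0.459, 0.888, 0.001], [0.888, 0.459, -0.0], [-0.001, 0.001, -1.0]]
contact_force: [0.3, -0.3, -0.3]
width: 0.5
gripper_force: 0.0
```

>>> carry_out(
  steps=[
    {"travel": [0,0,0],"rotation": [0,0,-1.3],"jaw": 0.5},
    {"travel": [0,0,0],"rotation": [0,0,-2.6],"jaw": 0.5},
    {"travel": [0,0,0],"rotation": [0,0,-3.9],"jaw": 0.5},
    {"travel": [0,0,0],"rotation": [0,0,-5.2],"jaw": 0.5},
    {"travel": [0,0,0],"rotation": [0,0,-6.5],"jaw": 0.5},
  ],
)

```text
time: 12.35
tcp_pos: [0.4518, 0.203, 0.237]
tool_rot: [[-0.916, 0.402, 0.001], [0.402, 0.916, -0.0], [-0.001, 0.0, -1.0]]
contact_force: [-0.2, 0.3, -0.0]
width: 0.497
gripper_force: 0.0
```

```bash
python3 - <<'E'
from h import *
go([.4495,.203,.24],95)
c=snap("scene","scene5.png"); Q=np.load("pics/scene5.png.npz")["P"]
c0=np.array([.5155,.1083]); d=np.linalg.norm(Q[...,:2]-c0,axis=-1); px=c["pixels"].astype(int)
q=Q[(d<.045)&(Q[...,2]>.022)&(Q[...,2]<.07)]
from scipy.optimize import least_squares
f=lambda p:np.hypot(q[:,0]-p[0],q[:,1]-p[1])-(.0329-.2977*(q[:,2]-.015))
print("lady",len(q),least_squares(f,c0,loss="soft_l1",f_scale=.002).x.round(4))
q=Q[(d<.03)&(Q[...,2]>.12)&(Q[...,2]<.16)]; print("top",q[:,2].max(),cv2.minEnclosingCircle(q[:,:2].astype(np.float32)))
q=Q[(abs(Q[...,0]-.45)<.02)&(abs(Q[...,1]-.204)<.02)&(Q[...,2]>.095)&(Q[...,2]<.12)]; print("pin",len(q),q.mean(0) if len(q) else"")
c=snap("top","top5.png"); Q=np.load("pics/top5.png.npz")["P"]
d=np.linalg.norm(Q[...,:2]-c0,axis=-1)
q=Q[(d<.03)&(Q[...,2]>.12)&(Q[...,2]<.16)]; print("topcam head",len(q),cv2.minEnclosingCircle(q[:,:2].astype(np.float32)) if len(q) else "")
E
```

```text
t 12.35 tcp [0.4518 0.203  0.237 ] travel [ 0.08 -0.04 -0.12] rot [-0.    0.01 -4.78] w 0.497 F [-0.2  0.3 -0. ] q [ 0.22  0.28 -0.86  1.92  0.25  1.05  0.41]
lady 437 [0.5158 0.1097]
top 0.14239760284098557 ((0.518632173538208, 0.10808174312114716), 0.011744849383831024)
pin 44 [0.45054487 0.20478528 0.10755113]
topcam head 115 ((0.5160572528839111, 0.10671202838420868), 0.011813003569841385)
```

>>> carry_out(
  steps=[
    {"travel": [0.08,0,0.3],"rotation": [0,0,-1.2],"jaw": 0.5},
    {"travel": [0.08,0,0.8],"rotation": [0,0,-2.4],"jaw": 0.5},
    {"travel": [0.08,0,1.6],"rotation": [0,0,-3.6],"jaw": 0.5},
    {"travel": [0.08,0,2.4],"rotation": [0,0,-4.78],"jaw": 0.5},
    {"travel": [0.08,0,3.0],"rotation": [0,0,-4.78],"jaw": 0.5},
  ],
)

```text
time: 12.95
tcp_pos: [0.4498, 0.2035, 0.1604]
tool_rot: [[-0.997, -0.078, -0.001], [-0.078, 0.997, -0.0], [0.001, -0.0, -1.0]]
contact_force: [-0.3, 0.0, 0.4]
width: 0.499
gripper_force: 0.0
```

```bash
python3 - <<'E'
from h import *
go([.4497,.2033,.106],95)
c=snap("scene","scene6.png"); cv2.imwrite("pics/crop6.png",cv2.resize(c["pixels"][80:230,310:460,::-1],(600,600),interpolation=cv2.INTER_CUBIC))
E
```

```text
t 12.95 tcp [0.4498 0.2035 0.1604] travel [ 0.   -0.01  2.18] rot [-0.   -0.01 -0.08] w 0.499 F [-0.3  0.   0.4] q [ 0.22  0.41 -0.91  2.    0.41  0.92  0.75]
```

View pics/crop6.png

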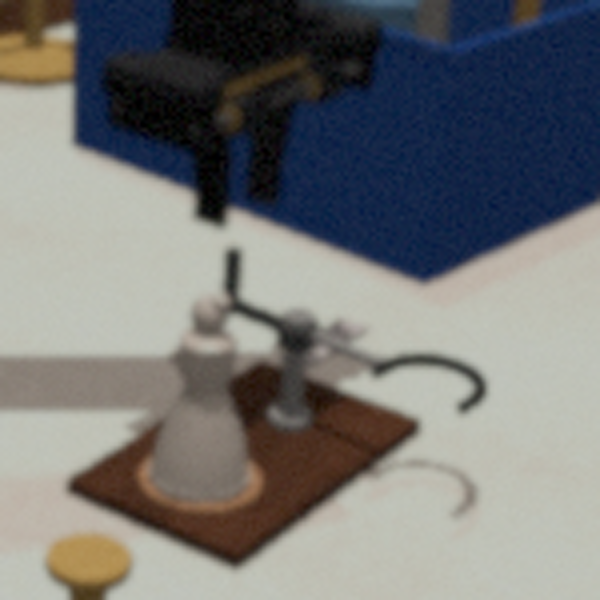

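Lady stands centred and upright on the pad (crop 205,420); pin (crop 233,265) lies under the fingers. Descend and close on it.

>>> carry_out(
  steps=[
    {"travel": [0,0,0.6],"rotation": [0,0,0],"jaw": 0.5},
    {"travel": [0,0,1.3],"rotation": [0,0,0],"jaw": 0.5},
    {"travel": [0,0,1.9],"rotation": [0,0,0],"jaw": 0.5},
    {"travel": [0,0,2.15],"rotation": [0,0,0],"jaw": 0.5},
    {"travel": [0,0,2.15],"rotation": [0,0,0],"jaw": 0.6},
  ],
)

```text
time: 13.5
tcp_pos: [0.4496, 0.2038, 0.1068]
tool_rot: [[-0.997, -0.081, -0.001], [-0.081, 0.997, -0.001], [0.001, -0.0, -1.0]]
contact_force: [-0.9, -0.1, -0.3]
width: 0.464
gripper_force: 0.0
```

>>> carry_out(
  steps=[
    {"travel": [0,0,0],"rotation": [0,0,0],"jaw": 0.7},
    {"travel": [0,0,0],"rotation": [0,0,0],"jaw": 0.8},
    {"travel": [0,0,0],"rotation": [0,0,0],"jaw": 0.9},
    {"travel": [0,0,0],"rotation": [0,0,0],"jaw": 1.0},
    {"travel": [0,0,0],"rotation": [0,0,0],"jaw": 1.0},
  ],
  grip_force=5,
)

```text
time: 14.0
tcp_pos: [0.4501, 0.2042, 0.108]
tool_rot: [[-0.997, -0.082, 0.001], [-0.082, 0.997, 0.001], [-0.001, 0.001, -1.0]]
contact_force: [-0.9, 1.3, 2.7]
width: 0.135
gripper_force: 5.0
```

```bash
python3 - <<'E'
from h import *
go([.4497,.2033,.106],95)
E
```

```text
t 14.0 tcp [0.4501 0.2042 0.108 ] travel [ 0.02 -0.04  0.08] rot [ 0.    0.01 -0.05] w 0.135 F [-0.9  1.3  2.7] q [ 0.16  0.48 -0.85  2.05  0.5   0.82  0.67]
```

>>> carry_out(
  steps=[
    {"travel": [-0.007,0.17,0.03],"rotation": [0,0,0.73],"jaw": 1},
    {"travel": [-0.026,0.337,0.05],"rotation": [0,0,1.47],"jaw": 1},
    {"travel": [-0.058,0.5,0.05],"rotation": [0,0,2.2],"jaw": 1},
    {"travel": [-0.103,0.665,0.05],"rotation": [0,0,2.93],"jaw": 1},
    {"travel": [-0.16,0.824,0.05],"rotation": [0,0,3.67],"jaw": 1},
  ],
)

```text
time: 14.5
tcp_pos: [0.4524, 0.2248, 0.1071]
tool_rot: [[-0.954, 0.301, 0.001], [0.301, 0.954, -0.001], [-0.001, -0.001, -1.0]]
contact_force: [-1.7, -1.1, 6.4]
width: 0.133
gripper_force: 5.0
```

```bash
cat >> h.py <<'E'
def tail():
    s=env.sense(); v=np.array(s["tcp_pos"])[:2]-[.504,.2078]; R=s["tool_rot"]
    a=np.degrees(np.arctan2(v[1],v[0]))%360; x=np.degrees(np.arctan2(R[1][0],R[0][0]))%360
    print("t",s["time"],"tail",round(a,1),"r",round(np.hypot(*v)*1000,1),"toolx",round(x,1),"z",round(s["tcp_pos"][2],4),"F",np.round(s["contact_force"],1),"w",round(s["width"],3),"q",np.round(s["joint_pos"],2))
E
python3 -c "
from h import *
tail()"
```

```text
t 14.5 tail 161.8 r 54.3 toolx 162.5 z 0.1071 F [-1.7 -1.1  6.4] w 0.133 q [ 0.05  0.47 -0.75  2.03  0.44  0.81  0.31]
```

>>> carry_out(
  steps=[
    {"travel": [-0.007,0.17,-0.03],"rotation": [0,0,0.73],"jaw": 1},
    {"travel": [-0.026,0.337,-0.04],"rotation": [0,0,1.47],"jaw": 1},
    {"travel": [-0.058,0.5,-0.04],"rotation": [0,0,2.2],"jaw": 1},
    {"travel": [-0.103,0.665,-0.04],"rotation": [0,0,2.93],"jaw": 1},
    {"travel": [-0.16,0.824,-0.04],"rotation": [0,0,3.67],"jaw": 1},
  ],
)

```text
time: 15.0
tcp_pos: [0.4617, 0.2426, 0.1072]
tool_rot: [[-0.771, 0.637, -0.001], [0.637, 0.771, -0.002], [-0.0, -0.002, -1.0]]
contact_force: [-1.1, -2.1, 1.4]
width: 0.133
gripper_force: 5.0
```

```bash
python3 -c "
from h import *
tail()
c=snap('scene','scene7.png'); cv2.imwrite('pics/crop7.png',cv2.resize(c['pixels'][80:230,310:460,::-1],(600,600),interpolation=cv2.INTER_CUBIC))
"
```

```text
t 15.0 tail 140.6 r 54.7 toolx 140.4 z 0.1072 F [-1.1 -2.1  1.4] w 0.133 q [-0.05  0.47 -0.65  1.99  0.38  0.81 -0.04]
```

View pics/crop7.png

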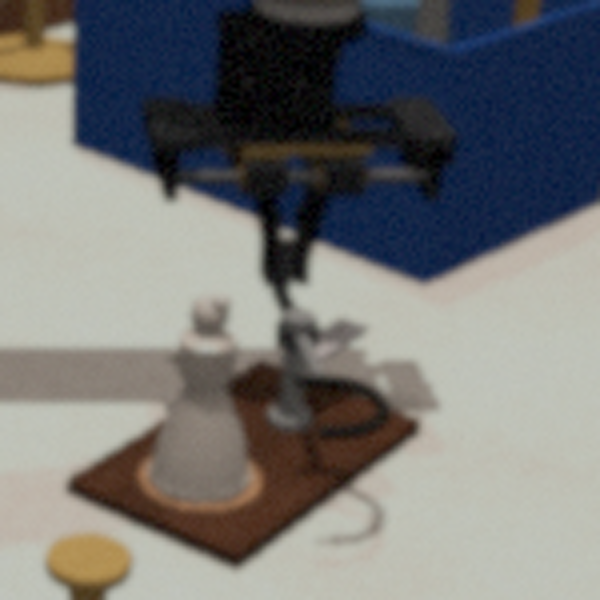

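The pin is held and the hoop (crop 350,405) swings towards the lady with its open side leading.

>>> carry_out(
  steps=[
    {"travel": [-0.007,0.17,0],"rotation": [0,0,0.73],"jaw": 1},
    {"travel": [-0.026,0.337,0],"rotation": [0,0,1.47],"jaw": 1},
    {"travel": [-0.058,0.5,0],"rotation": [0,0,2.2],"jaw": 1},
    {"travel": [-0.103,0.665,0],"rotation": [0,0,2.93],"jaw": 1},
    {"travel": [-0.16,0.824,0],"rotation": [0,0,3.67],"jaw": 1},
  ],
)

```text
time: 15.55
tcp_pos: [0.4778, 0.256, 0.1072]
tool_rot: [[-0.477, 0.879, -0.001], [0.879, 0.477, -0.001], [-0.001, -0.002, -1.0]]
contact_force: [-1.2, -1.2, 1.0]
width: 0.138
gripper_force: 5.0
```

>>> carry_out(
  steps=[
    {"travel": [-0.003,0.115,0],"rotation": [0,0,0.5],"jaw": 1},
    {"travel": [-0.012,0.23,0],"rotation": [0,0,1.0],"jaw": 1},
    {"travel": [-0.027,0.344,0],"rotation": [0,0,1.5],"jaw": 1},
    {"travel": [-0.048,0.457,0],"rotation": [0,0,2.0],"jaw": 1},
    {"travel": [-0.048,0.457,0],"rotation": [0,0,2.0],"jaw": 1},
  ],
)

```text
time: 16.05
tcp_pos: [0.489, 0.2606, 0.1072]
tool_rot: [[-0.287, 0.958, -0.0], [0.958, 0.287, -0.001], [-0.001, -0.0, -1.0]]
contact_force: [-0.7, -1.3, 0.8]
width: 0.137
gripper_force: 5.0
```

```bash
cat >> h.py <<'E'
def see():
    c0=np.array([.5155,.1083]); po=np.array([.503,.2075])
    for n in("scene","top"):
        c=snap(n,"see_%s.png"%n); Q=cloud(c); v=Q[...,:2]-po; r=np.hypot(v[...,0],v[...,1]); z=Q[...,2]
        d=np.linalg.norm(Q[...,:2]-c0,axis=-1); dark=c["pixels"].max(-1)<90
        q=Q[(d<.03)&(z>.12)&(z<.16)]; print(n,"head",len(q),[np.round(e,4) for e in cv2.minEnclosingCircle(q[:,:2].astype(np.float32))] if len(q) else "")
        for nm,m in(("arm",(r>.02)&(r<.068)&(z>.074)&(z<.086)&(v[...,1]<-.005)),("tail",(r>.02)&(r<.07)&(z>.074)&(z<.086)&(v[...,1]>.005)),("bar",(r>.025)&(r<.075)&(z>.052)&(z<.062)),("hoop",dark&(d<.05)&(z>.073)&(z<.088))):
            q=Q[m][:,:2]
            if len(q)>4:
                w=q-po; print("  ",nm,len(q),"angle",np.degrees(np.arctan2(*np.median(w/np.hypot(*w.T)[:,None],0)[::-1])).round(1),"mean",q.mean(0).round(4),q.min(0).round(4),q.max(0).round(4))
E
python3 -c "
from h import *
tail(); see()"
```

```text
t 16.05 tail 105.9 r 54.9 toolx 106.7 z 0.1072 F [-0.7 -1.3  0.8] w 0.137 q [-0.19  0.48 -0.49  1.93  0.3   0.81 -0.55]
scene head 79 [array([0.5189, 0.1079]), np.float64(0.0116)]
   arm 37 angle -71.6 mean [0.5171 0.1641] [0.5101 0.1422] [0.5252 0.1896]
   tail 35 angle 99.5 mean [0.4956 0.2502] [0.4867 0.232 ] [0.5021 0.2724]
   bar 73 angle 90.3 mean [0.5009 0.2587] [0.4856 0.2316] [0.5113 0.2814]
   hoop 141 angle -66.4 mean [0.5428 0.1111] [0.5123 0.0783] [0.5643 0.153 ]
top head 115 [array([0.5162, 0.1065]), np.float64(0.012)]
   arm 88 angle -75.5 mean [0.5139 0.1648] [0.506  0.1397] [0.5221 0.1884]
   tail 57 angle 105.4 mean [0.4947 0.238 ] [0.488  0.2259] [0.5013 0.251 ]
   bar 76 angle 90.9 mean [0.5002 0.2474] [0.4871 0.2293] [0.5093 0.2675]
   hoop 236 angle -66.1 mean [0.5409 0.1166] [0.5073 0.075 ] [0.5634 0.1572]
```

>>> carry_out(
  steps=[
    {"travel": [-0.001,0.077,0],"rotation": [0,0,0.33],"jaw": 1},
    {"travel": [-0.005,0.153,0],"rotation": [0,0,0.67],"jaw": 1},
    {"travel": [-0.011,0.23,0],"rotation": [0,0,1.0],"jaw": 1},
    {"travel": [-0.019,0.287,0],"rotation": [0,0,1.25],"jaw": 1},
    {"travel": [-0.019,0.287,0],"rotation": [0,0,1.25],"jaw": 1},
  ],
)

```text
time: 16.65
tcp_pos: [0.4963, 0.2622, 0.1072]
tool_rot: [[-0.157, 0.988, 0.0], [0.988, 0.157, -0.001], [-0.001, 0.0, -1.0]]
contact_force: [-0.1, -3.5, 1.0]
width: 0.134
gripper_force: 5.0
```

```bash
python3 -c "
from h import *
tail(); see()
a=[cv2.resize(cv2.imread('pics/see_scene.png')[120:230,330:440],(400,400),interpolation=2),cv2.resize(cv2.imread('pics/see_top.png')[150:260,150:260],(400,400),interpolation=2)]
cv2.imwrite('pics/crop8.png',np.hstack(a))"
```

```text
t 16.65 tail 98.0 r 54.9 toolx 99.1 z 0.1072 F [-0.1 -3.5  1. ] w 0.134 q [-0.21  0.48 -0.46  1.91  0.29  0.81 -0.66]
scene head 81 [array([0.518 , 0.1085]), np.float64(0.0116)]
   arm 41 angle -78.9 mean [0.5112 0.1639] [0.5042 0.1411] [0.5242 0.1872]
   tail 46 angle 91.6 mean [0.5011 0.2507] [0.4934 0.2294] [0.5061 0.2742]
   bar 74 angle 91.5 mean [0.5007 0.2596] [0.4849 0.2327] [0.5116 0.2815]
   hoop 132 angle -73.9 mean [0.532  0.1049] [0.5073 0.0751] [0.5498 0.1572]
top head 115 [array([0.5159, 0.1062]), np.float64(0.0118)]
   arm 85 angle -83.5 mean [0.508  0.1631] [0.4991 0.1397] [0.5136 0.1869]
   tail 64 angle 95.9 mean [0.4992 0.2412] [0.4942 0.2279] [0.5053 0.2583]
   bar 74 angle 104.6 mean [0.4966 0.2465] [0.4868 0.2289] [0.5091 0.2688]
   hoop 236 angle -74.8 mean [0.5272 0.111 ] [0.4969 0.0724] [0.5486 0.1573]
```

View pics/crop8.png

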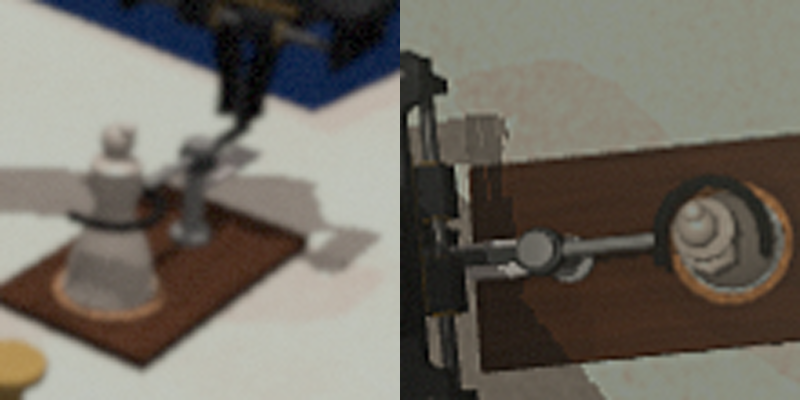

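The hoop is now round her waist (top crop 710,230) and the tail is nearly over the bar. Release the pin and look clearly.

>>> carry_out(
  steps=[
    {"travel": [0,0,0],"rotation": [0,0,0],"jaw": 0.8},
    {"travel": [0,0,0],"rotation": [0,0,0],"jaw": 0.7},
    {"travel": [0,0,0],"rotation": [0,0,0],"jaw": 0.6},
    {"travel": [0,0,-0.3],"rotation": [0,0,0],"jaw": 0.5},
    {"travel": [0,0,-1.0],"rotation": [0,0,0],"jaw": 0.5},
  ],
)

```text
time: 17.25
tcp_pos: [0.4951, 0.2624, 0.1317]
tool_rot: [[-0.159, 0.987, -0.003], [0.987, 0.159, -0.001], [-0.001, -0.003, -1.0]]
contact_force: [0.4, 0.1, 0.9]
width: 0.457
gripper_force: 0.0
```

>>> carry_out(
  steps=[
    {"travel": [0.8,0,-1.0],"rotation": [0,0,0],"jaw": 0.5},
    {"travel": [2.0,0,-2.0],"rotation": [0,0,0],"jaw": 0.5},
    {"travel": [3.5,0,-3.0],"rotation": [0,0,0],"jaw": 0.5},
    {"travel": [4.8,0,-4.0],"rotation": [0,0,0],"jaw": 0.5},
    {"travel": [5.6,0,-4.5],"rotation": [0,0,0],"jaw": 0.5},
  ],
)

```text
time: 17.75
tcp_pos: [0.4729, 0.405, 0.2484]
tool_rot: [[-0.162, 0.987, 0.003], [0.987, 0.162, 0.005], [0.005, 0.004, -1.0]]
contact_force: [-1.1, -0.6, -0.1]
width: 0.5
gripper_force: 0.0
```

```bash
python3 - <<'E'
from h import *
tail(); see()
c=snap("top","top9.png"); Q=cloud(c); z=Q[...,2]; po=np.array([.503,.2075])
ok=(np.hypot(Q[...,0]-po[0],Q[...,1]-po[1])<.09)
for n,m in(("post",ok&(z>.087)&(z<.094)),("pin",ok&(z>.096)&(z<.122)),("pin_top",ok&(z>.114)&(z<.12)),("bar",ok&(z>.052)&(z<.062)&(Q[...,1]>.23)),("tail",ok&(z>.076)&(z<.085)&(Q[...,1]>.222))):
    q=Q[m]; print(n,len(q),q.mean(0).round(4),cv2.minAreaRect(q[:,:2].astype(np.float32)*1000))
q=Q[ok&(z>.076)&(z<.085)]
w=q[:,:2]-q[:,:2].mean(0); e=np.linalg.eigh(w.T@w)[1][:,1]; print("tail+arm axis",np.degrees(np.arctan2(e[1],e[0]))%180)
a=[cv2.resize(cv2.imread('pics/see_scene.png')[120:230,330:440],(400,400),interpolation=2),cv2.resize(cv2.imread('pics/top9.png')[150:260,150:260],(400,400),interpolation=2)]
cv2.imwrite('pics/crop9.png',np.hstack(a))
E
```

```text
t 17.75 tail 99.0 r 199.7 toolx 99.3 z 0.2484 F [-1.1 -0.6 -0.1] w 0.5 q [-0.39  0.42 -0.52  1.64  0.23  1.14 -0.81]
scene head 82 [array([0.518 , 0.1078]), np.float64(0.0113)]
   arm 44 angle -79.2 mean [0.511  0.1648] [0.5028 0.1408] [0.5236 0.1877]
   tail 45 angle 90.6 mean [0.5014 0.2504] [0.4939 0.2297] [0.5058 0.2732]
   bar 72 angle 90.3 mean [0.5008 0.2586] [0.4847 0.2324] [0.5125 0.281 ]
   hoop 126 angle -73.5 mean [0.5331 0.1056] [0.5108 0.0755] [0.5499 0.1514]
top head 114 [array([0.516 , 0.1067]), np.float64(0.0118)]
   arm 88 angle -83.2 mean [0.5081 0.1638] [0.5011 0.1397] [0.5137 0.1881]
   tail 78 angle 97.1 mean [0.4986 0.2438] [0.4916 0.2273] [0.5054 0.2702]
   bar 115 angle 103.6 mean [0.4943 0.2549] [0.4843 0.2308] [0.5092 0.2796]
   hoop 241 angle -75.0 mean [0.527 0.111] [0.4968 0.0721] [0.5491 0.157 ]
post 88 [0.5024 0.2117 0.0897] ((502.51678466796875, 228.466064453125), (21.02011489868164, 63.83216094970703), 1.4769344329833984)
pin 62 [0.4986 0.2266 0.1106] ((498.8360290527344, 192.6455078125), (25.309843063354492, 149.12185668945312), 7.919600009918213)
pin_top 28 [0.4969 0.2571 0.1164] ((500.3859558105469, 193.60655212402344), (10.378487586975098, 148.01795959472656), 3.167797327041626)
bar 117 [0.4945 0.2544 0.0575] ((497.4049377441406, 254.739501953125), (22.432119369506836, 50.83363723754883), 6.7559380531311035)
tail 85 [0.4989 0.2416 0.0809] ((498.3775634765625, 246.34962463378906), (10.006328582763672, 48.59142303466797), 6.9501824378967285)
tail+arm axis 100.43140325800299
```

View pics/crop9.png

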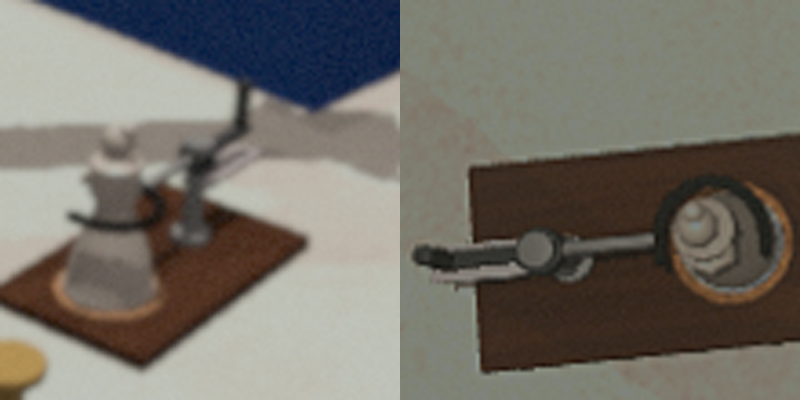

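The tail lies at 6.95° and the bar at 6.76°, so they are in line. The lady stands upright inside the hoop and the robot touches nothing.

```bash
python3 -c "
from h import *
print(env.hand_in())"
```

```text
the job is handed in; nothing more can be done
None
```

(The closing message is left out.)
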